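# Close and pin the retaining bar of a model fixture

## Robot

A 7-joint arm with a two-finger parallel gripper is mounted at the origin on a cart in front of the work surface, level with it; the furniture and walls round the work are solid. World frame = base frame: x ahead of the robot, y to its left, z up, the work surface at z = 0. Lengths are in m, angles in rad, forces in N, time in s.
With the tool pointing down it reaches from about 0.4 to 0.875 m from the base axis. Payload 6.5 kg.
Tool frame: the origin (TCP) lies at the very end of the fingers, on their centre line; the grasp point (between the pads) lies 19 mm behind it; z points along the fingers, y is the line along which they close (so a half turn about z gives the same grasp; the last joint's range is limited). The gripper opens to 88 mm and grips with 3 to 60 N. Pads are 18 mm wide; open, the fingers measure 123 mm over their backs; the gripper's body (75 mm by 187 mm) begins 45 mm behind the grasp point.
Start: joints at [1.264, 0.536, -0.004, 1.538, 0.003, 1.067, -0.071], TCP at [0.155, -0.631, 0.239] pointing down, gripper open.
Joint ranges: [-2.7, 2.7], [-0.37, 2.16], [-1.27, 1.26], [0.24, 2.4], [-1.31, 4.45], [0.19, 1.91], [-2.76, 2.76]. Speed limits (rad/s): [2.39, 2.39, 3.14, 3.14, 3.14, 3.14, 3.14].

## Interface

Orientations are given as a rotation vector (axis times angle).
In Python, from bench import r, eyes gives the robot as it stands.
- The arm moves only by the tool apply_moves, never from a script. Its argument "commands" is one flat list of numbers, 7 for each row, row after row: the shift along the tool's x, y, z in units of 40 mm (1.0 is 40 mm), then the turn, a rotation vector about the tool's x, y, z in units of 6 degrees (1.0 is 6 degrees), then the closure, from -1 (fully open) to 1 (shut), so that 0 is half open. In form: [dx, dy, dz, ax, ay, az, grip, dx, dy, dz, ax, ay, az, grip, ...]. A call has 1 to 20 rows; each row shifts and turns the commanded pose from where the row before left it, along the tool's axes as they then stand; what a row does not reach is not made up. A row lasts 1/12 s, in which the tool goes at most 41.7 mm and 7.16 degrees, less where a joint would pass 70% of its speed; a pose out of reach is approached as far as the arm can. A call is refused whole if a number of a shift passes 1 or a number of a turn 1, either way. A call with a gripper value outside its range is refused whole. The fingers move at their own pace and stop on an object; the grip force is fixed at half the most. Time passes only in rows, so rows that do not move let the fingers close. It gives the time, the measured TCP pose, the force, the opening and the grip force at its end, in the units of the state.
- r.read_state(): the state, without advancing time (a new reading comes with each control period).
- eyes.grab_frame(name): name is "side" or "top"; returns a dict with "pixels" (480x640x3 uint8, red, green, blue), "range_z" (480x640 float32, m along the optical axis (not along the pixel's ray), 0 where there is no reading), "camera_matrix" (3x3 intrinsics, pixels), "k1" (the pictures are not rectified: a ray, as slopes to the right and down, at radius r is drawn at 1 + k1 r^2 times it, then the intrinsics apply), "R" (3x3) and "t" (3): a world point X has camera coordinates R X + t. Camera axes: x right, y down, z forward; pixel columns grow to the right and rows downward; lengths in m; the calibration is good to about 2 mm. A picture is of the moment at which its call begins.
- r.sign_off(): hands the job in; it is judged then, once.
The state is a dict: "clock": time; "joint_positions": joint angles; "joint_vel": joint speeds; "joint_torque": joint torques, N m; "tcp_pos": TCP position; "orientation": TCP orientation; "ft_force": force on the tool from outside, world axes, zero at the start; "torque": the same for the moment, N m; "gripper_width": finger opening in m; "finger_force": force on a finger pad.
Only numpy, scipy, OpenCV 4.12 (cv2) and the standard library are available. Lean on these libraries where they do the work, as an engineer would, in place of code of your own. Each camera call takes 0.05 s, during which the arm holds its last target. There are 200 camera calls.

## Task

Swing the open retaining bar of the fixture fully shut over the dental model. Then take the long pin (the one with the square head) from the stand and pass it straight down through all five aligned holes of the clevis and the bar until its collar sits on the top ear, and let go. Leave the short pin, the putty tub and the pliers alone.

Things in the scene. Friction and masses are not known exactly. Their poses are not given: they have to be found in the camera images.
- bar (a joint): Angle (rad) of the dark steel retaining bar, which swings level about an upright hinge on the fixture: 0 = fully shut against its stop, its holes then in line with the fixture's; grows to 1.1 as it opens, counterclockwise seen from above. Light friction (about 0.06 N m) keeps it where it is left; no spring.
- bar_hinge (a point): Point on the bar's upright hinge axis, 85 mm over the bench. Its frame is the fixture's: z up, +y along the base from hinge to clevis (hole_top is 160 mm along +y), the bar opens towards -x. The fixture, a grey base plate 240 x 120 x 12 mm under a tan dental model, is fixed to the bench, at a place and yaw that vary.
- bar_knob (a point): Grip point of the upright black round knob on the bar, 90 mm from the hinge axis, 85 mm over the bench. The knob is 18 mm in diameter, its top 102 mm over the bench; the bar's top below it is at 56 mm. Nothing else at that height is within 40 mm of it.
- hole_top (a point): Centre of the mouth of the top hole of the clevis, on the top ear's upper face, 106 mm over the bench; z up along the common axis of the holes. The clevis is an aluminium column with three ears 34 x 34 x 10 mm, their tops at 106, 70 and 34 mm over the bench. Holes 14.5 mm wide, slightly countersunk; 12 mm free under the lowest ear.
- hole_tine (a point): Centre of the mouth of the hole in the upper of the bar's two tines (steel, 34 mm wide, 10 mm thick) at its free end, 88 mm over the bench; the lower tine's top is at 52 mm. Holes 14.5 mm wide, slightly countersunk, 160 mm from the hinge axis; shut, they lie between the ears in line with hole_top, and the pin can shift the bar a little.
- long_pin_head (a point): Centre of the long pin's square steel head (18 x 18 x 44 mm, sides along this point's x and y, z up), its grip. The loose pin is 138 mm long, 0.15 kg: shank 12 mm in diameter and 88 mm long with a tapered tip, then a round collar of 28 mm diameter, 6 mm thick, then the head. The head's centre is 28 mm over the collar's underside and 22 mm below the pin's top.
- long_pin_tip (a point): Tip of the long pin, 116 mm below the centre of its head; z along the pin towards the head. With the collar on the top ear the tip is 88 mm below hole_top, just out of the lowest ear.
- stand: Fixed grey open stand, 180 x 80 mm, at a place and yaw that vary; origin at the centre of its underside, y along its length. Its top, 118 mm over the bench, has two holes 40 mm either side of the centre along y, in which the two pins hang upright by their collars; raise a pin's tip over 118 mm to free it.
- short_pin_head (a point): Centre of the round head (20 mm diameter, 44 mm tall) of the short pin, which hangs by its collar in the stand's other hole; shank only 50 mm. Its top is 168 mm over the bench: carry the long pin clear of it. To be left there.
- putty_tub: Putty tub with a blue lid, 67 mm wide, 48 mm tall, loose; origin at the centre of its underside. To be left alone.
- pliers: Pliers with blue handles, 199 mm long, lying loose on the bench behind the work; origin at the centre of their underside. To be left alone.
There are look-alikes about, which are no part of the job. What is shaped like the part that bears long_pin_head but red is not meant.

How it is judged:
By the outcome, as a careful person would: the job done as asked, in the order asked, and still so for the second after the job is handed in, with the robot touching nothing.
It also fails if it takes over 64 s, if anything falls off the work surface, if the arm or the gripper's body presses on something with over 40 N, if the wrist force passes 120 N, or if a joint passes its speed limit or range.

## Working session

There is one attempt and no reset: what is moved stays moved. The work goes in short steps, Python scripts to look and compute and a tool call to move; the robot and the scene stay as the last step left them, time stands still between calls to the robot, and variables do not carry over. Pictures are saved under pics/ and viewed, at most 10 in all, crops included, and the job is handed in when it is done.

Besides the shell and the picture viewer there is one more tool, called after ">>>" as name(argument=value, ...) on one line, values as JSON. apply_moves: Moves the arm, as the interface text tells. Its arguments: {"type":"object","properties":{"commands":{"type":"array","items":{"type":"number"}}},"required":["commands"]}

```bash
mkdir -p pics; ls
cat > h.py <<'E'
import numpy as np, cv2
from bench import r, eyes
def grab(n,save=None):
    f=eyes.grab_frame(n)
    if save: cv2.imwrite('pics/'+save,f['pixels'][:,:,::-1])
    return f
def slopes(f,uv):
    K=np.array(f['camera_matrix']); d=np.linalg.inv(K)@np.array([uv[0],uv[1],1.]); s=d[:2]; u=s.copy()
    for _ in range(30): u=s/(1+f['k1']*(u@u))
    return u
def ray(f,uv):
    R=np.array(f['R']);t=np.array(f['t']); u=slopes(f,uv)
    return -R.T@t, R.T@np.array([u[0],u[1],1])
def onz(f,uv,z):
    o,d=ray(f,uv); return o+d*(z-o[2])/d[2]
def proj(f,X):
    c=np.array(f['R'])@np.array(X)+np.array(f['t']); s=c[:2]/c[2]; s=s*(1+f['k1']*(s@s))
    K=np.array(f['camera_matrix']); return (K@np.array([s[0],s[1],1]))[:2]
def cloud(f):
    K=np.array(f['camera_matrix']);h,w=f['range_z'].shape
    v,u=np.mgrid[:h,:w].astype(float)
    d=np.stack([u.ravel(),v.ravel(),np.ones(h*w)]); s=(np.linalg.inv(K)@d)[:2]; q=s.copy()
    for _ in range(20): q=s/(1+f['k1']*(q**2).sum(0))
    z=f['range_z'].ravel(); P=np.stack([q[0]*z,q[1]*z,z])
    X=np.array(f['R']).T@(P-np.array(f['t'])[:,None]); X=X.T.reshape(h,w,3); X[f['range_z']==0]=np.nan
    return X
E
python3 - <<'E'
from h import *
for n in('side','top'):
    f=grab(n,n+'0.png'); print(n,f['camera_matrix'],f['k1'],-np.array(f['R']).T@f['t'],np.array(f['R']).round(2))
print(r.read_state())
E
```

```text
pics
side [[525.20232513   0.         315.96058146]
 [  0.         525.20232513 244.54711374]
 [  0.           0.           1.        ]] -0.1455976415196093 [ 0.6787855  -0.90278053  0.66841091] [[ 1.    0.09  0.02]
 [ 0.07 -0.54 -0.84]
 [-0.07  0.84 -0.54]]
top [[506.56791503   0.         315.279003  ]
 [  0.         506.56791503 232.7312521 ]
 [  0.           0.           1.        ]] -0.12535040782575255 [ 0.53145983 -0.0272665   1.21360783] [[ 0.03 -1.    0.  ]
 [-1.   -0.03 -0.06]
 [ 0.06 -0.   -1.  ]]
{'clock': 0.1, 'joint_positions': array([ 1.26378972,  0.5370492 , -0.00444433,  1.53873289,  0.00258111,
        1.06731355, -0.0712209 ]), 'joint_vel': array([-0.00108763, -0.00190158, -0.00080432, -0.00303104,  0.00150321,
       -0.00026822, -0.00030033]), 'joint_torque': array([ 2.35453292e-03, -5.72084248e+01,  9.93841253e-01, -2.52234274e+01,
       -5.61691972e-02,  1.34191258e-02,  5.94695553e-05]), 'tcp_pos': array([ 0.15488512, -0.6307245 ,  0.23796949]), 'orientation': array([-3.11737763e+00, -3.77240468e-01,  4.24973648e-04]), 'ft_force': array([ 0.47148289,  1.00410521, -0.05666135]), 'torque': array([0.00660977, 0.03454433, 0.08827973]), 'finger_force': 0.0, 'gripper_width': 0.08831094007335867}
```

View pics/side0.png

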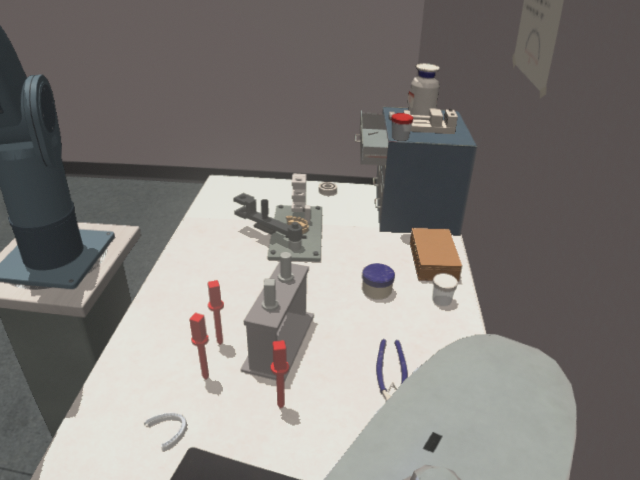

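View pics/top0.png

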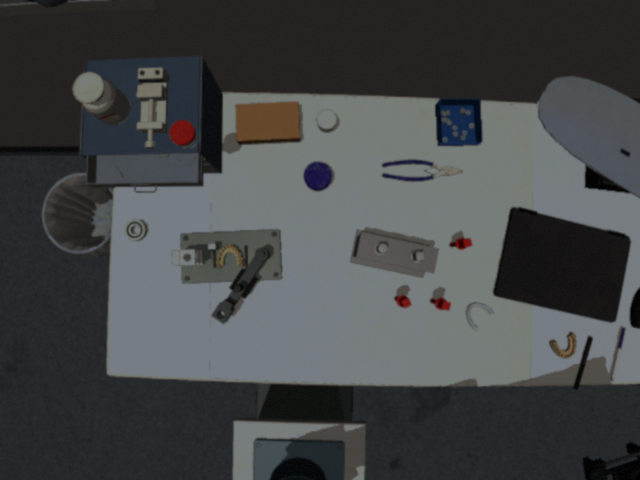

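The side view shows the fixture at about (290,225), the stand at (280,320) with two grey pins, and red look-alikes near it. The top view shows the hinge at (267,250), the free end of the bar at (222,312), the clevis at (187,257), and stand pins at (382,247) and (418,256). I need a zoom.

Run:
```python
import cv2,numpy as np
s=cv2.imread('pics/side0.png');t=cv2.imread('pics/top0.png')
def c(i,x,y,w,h,W,H): return cv2.convertScaleAbs(cv2.resize(i[y:y+h,x:x+w],(W,H),interpolation=cv2.INTER_CUBIC),alpha=1.3)
a=np.hstack([c(t,165,215,130,120,400,300*400//325 if 0 else 300),c(t,340,210,110,82,400,300)])
b=np.hstack([c(s,225,165,110,82,400,300),c(s,225,245,110,82,400,300)])
cv2.imwrite('pics/m1.png',np.vstack([a,b]))
```

```text
(no output)
```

View pics/m1.png

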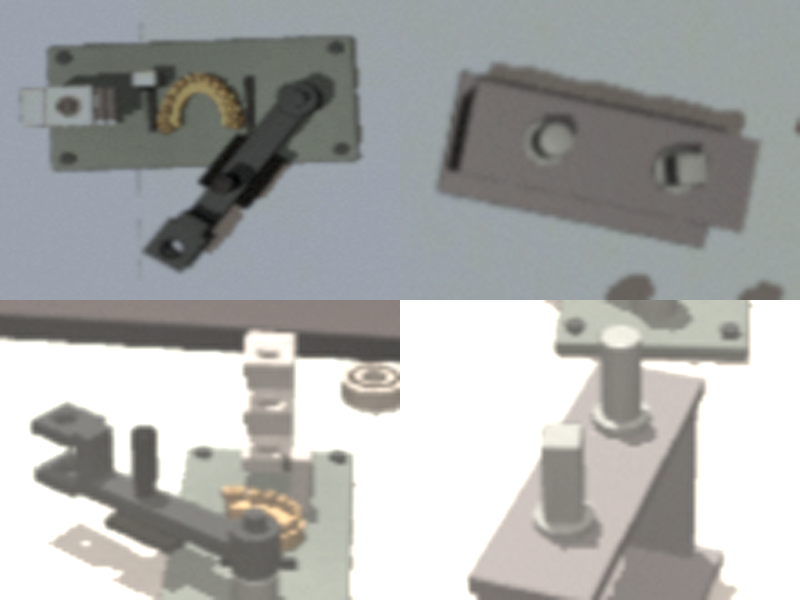

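In the zoom, the square head is the stand's right/near pin: top-view px (420,256), side-view px (270,283). The clevis hole is at (187,257) top and (298,180) side, the tine hole at (221,314) top and (244,198) side, and the knob at (240,287) top.

Run:
```python
from h import *
T=grab('top');S=grab('side')
def tri(a,b):
    o1,d1=ray(T,a);o2,d2=ray(S,b)
    d1/=np.linalg.norm(d1);d2/=np.linalg.norm(d2)
    s=np.linalg.lstsq(np.stack([d1,-d2],1),o2-o1,rcond=None)[0]
    p,q=o1+s[0]*d1,o2+s[1]*d2
    return ((p+q)/2).round(4),np.linalg.norm(p-q).round(4)
P={'hole':((187.1,257.4),(298.4,179.8),.106),'tine':((221.2,313.8),(243.7,197.8),.088),'knob':((239.7,287),(264.6,200.5),.102),'pin':((419.8,255.9),(269.8,282.7),.168),'short':((383,247.5),(286,257),.168)}
for k,(a,b,z) in P.items(): print(k,onz(T,a,z)[:2].round(4),onz(S,b,z)[:2].round(4),tri(a,b))
# plate corners bolts
c=[(165+x/3.077,215+y/2.5) for x,y in((64,57),(336,47),(341,149),(67,158))]
B=np.array([onz(T,p,.012)[:2] for p in c]);print(B.round(4),B.mean(0))
d=(B[0]+B[3]-B[1]-B[2])/2;print('y dir',d/np.linalg.norm(d))
X=cloud(T)
for k,zs in(('pin',.168),('short',.168)):
    u,v=map(int,P[k][0]); m=np.zeros((480,640),np.uint8); w=X[v-14:v+15,u-14:u+15,2]; m[v-14:v+15,u-14:u+15]=(w>zs-.008)
    n=m.sum(); ys,xs=np.nonzero(m); print(k,n,xs.mean(),ys.mean(),onz(T,(xs.mean(),ys.mean()),.168).round(4),np.nanmax(w)); 
    cs,_=cv2.findContours(m,0,1)
    if len(cs): print(cv2.minAreaRect(max(cs,key=len)))
    q=X[m>0][:,:2];print(q.mean(0),q.min(0),q.max(0))
# stand top yaw
m=((X[...,2]>.108)&(X[...,2]<.125)&(abs(X[...,0]-.53)<.12)&(X[...,1]<-.0)&(X[...,1]>-.4)).astype(np.uint8)
q=X[m>0][:,:2];print('stand',cv2.minAreaRect(q.astype(np.float32)*1000))
for k in('hole','tine','knob'):
    u,v=map(int,P[k][0]);print(k,X[v-3:v+4:3,u-6:u+7:3,2].round(3))
```

```text
hole [0.5369 0.2523] [0.5388 0.2485] (array([0.5376, 0.253 , 0.1037]), np.float64(0.0013))
tine [0.414  0.1759] [0.4185 0.1719] (array([0.4155, 0.1767, 0.0853]), np.float64(0.0036))
knob [0.4754 0.1343] [0.4747 0.1393] (array([0.4757, 0.1339, 0.105 ]), np.float64(0.0003))
pin [ 0.5523 -0.2463] [ 0.555  -0.2508] (array([ 0.5532, -0.2468,  0.1648]), np.float64(0.0019))
short [ 0.5678 -0.1692] [ 0.57   -0.1763] (array([ 0.5685, -0.1697,  0.1634]), np.float64(0.0011))
[[0.5841 0.2811]
 [0.5992 0.0692]
 [0.5026 0.0624]
 [0.4878 0.2751]] [0.54342841 0.17193185]
y dir [-0.07011151  0.99753916]
pin 79 419.40506329113924 255.78481012658227 [ 0.5525 -0.2455  0.168 ] 0.17177740656668536
((419.5, 256.0), (8.0, 9.0), 90.0)
[ 0.55249004 -0.24551272] [ 0.54359766 -0.25547109] [ 0.56047421 -0.23655093]
short 75 382.50666666666666 247.77333333333334 [ 0.5672 -0.1682  0.168 ] 0.17251002670327267
((382.5, 247.5), (9.0, 9.0), 0.0)
[ 0.56723487 -0.16818832] [ 0.55847894 -0.17768379] [ 0.57738896 -0.1591331 ]
stand ((520.8356323242188, -235.46490478515625), (237.260986328125, 155.69631958007812), 87.9566650390625)
hole [[0.106 0.11  0.069 0.105 0.106]
 [0.106 0.107 0.07  0.035 0.105]
 [0.107 0.106 0.07  0.106 0.104]]
tine [[0.088 0.088 0.09  0.084 0.091]
 [0.088 0.085 0.048 0.085 0.086]
 [0.09  0.087 0.052 0.089 0.088]]
knob [[0.043 0.095 0.089 0.055 0.058]
 [0.099 0.104 0.103 0.083 0.053]
 [0.056 0.096   nan 0.058 0.042]]
```

>>> apply_moves(commands=[0.35, -0.3, -0.1, 0, 0, 0, -1, 0.69, -0.62, 0, 0, 0, 0, -1, 0.69, -0.62, 0, 0, 0, 0, -1, 0.69, -0.62, 0, 0, 0, 0, -1, 0.69, -0.62, 0, 0, 0, 0, -1, 0.69, -0.62, 0, 0, 0, 0, -1, 0.69, -0.62, 0, 0, 0, 0, -1, 0.69, -0.62, 0, 0, 0, 0, -1, 0.69, -0.62, 0, 0, 0, 0, -1, 0.69, -0.62, 0, 0, 0, 0, -1, 0.69, -0.62, 0, 0, 0, 0, -1, 0.69, -0.62, 0, 0, 0, 0, -1, 0.69, -0.62, 0, 0, 0, 0, -1, 0.69, -0.62, 0, 0, 0, 0, -1, 0.35, -0.3, 0, 0, 0, 0, -1, 0, 0, 0, 0, 0, 0, -1])

```text
clock: 1.53
tcp_pos: [0.4507, -0.1979, 0.2429]
orientation: [-3.116, -0.389, -0.003]
ft_force: [0.2, 0.8, 0.9]
gripper_width: 0.0883
finger_force: 0.0
```

```bash
cat >> h.py <<'E'
from scipy.spatial.transform import Rotation as Ro
def plan(p,yaw=None):
    "delta to TCP p with tool down and tool x at world angle yaw (deg); shift first, then turn"
    s=r.read_state(); R=Ro.from_rotvec(s['orientation']).as_matrix(); d=np.array(p)-s['tcp_pos']
    print('clock',round(s['clock'],2),'tcp',s['tcp_pos'].round(4),'xang',np.degrees(np.arctan2(R[1,0],R[0,0])).round(2),'z',R[:,2].round(4),'w',round(s['gripper_width'],4),'F',s['ft_force'].round(1),'j7',s['joint_positions'][6].round(2))
    print(' shift units',(R.T@d/.04).round(3))
    if yaw is not None:
        a=np.radians(yaw); G=np.array([[np.cos(a),np.sin(a),0],[np.sin(a),-np.cos(a),0],[0,0,-1.]])
        print(' turn units',(np.degrees(Ro.from_matrix(R.T@G).as_rotvec())/6).round(3),' shift after turn',(G.T@d/.04).round(3))
E
python3 -c "
from h import *
plan((.473,.138,.2),149)"
```

```text
clock 1.53 tcp [ 0.4507 -0.1979  0.2429] xang 14.24 z [ 0.0016  0.0018 -1.    ] w 0.0883 F [0.2 0.8 0.9] j7 -1.07
 shift units [ 2.603 -8.     1.088]
 turn units [ 1.700e-02 -2.400e-02 -2.246e+01]  shift after turn [3.847 7.484 1.072]
```

>>> apply_moves(commands=[0.29, -0.8, 0, 0, 0, 0, -1, 0.29, -0.9, 0, 0, 0, 0, -1, 0.29, -0.9, 0, 0, 0, 0, -1, 0.29, -0.9, 0, 0, 0, 0, -1, 0.29, -0.9, 0, 0, 0, 0, -1, 0.29, -0.9, 0, 0, 0, 0, -1, 0.29, -0.9, 0, 0, 0, 0, -1, 0.29, -0.9, 0, 0, 0, 0, -1, 0.29, -0.9, 0, 0, 0, 0, -1])

```text
clock: 2.28
tcp_pos: [0.4731, 0.1335, 0.2427]
orientation: [3.118, 0.375, 0.0]
ft_force: [1.0, -0.0, 0.0]
gripper_width: 0.088
finger_force: 0.0
```

>>> apply_moves(commands=[0, 0, 0, 0, 0, -1, -1, 0, 0, 0, 0, 0, -1, -1, 0, 0, 0, 0, 0, -1, -1, 0, 0, 0, 0, 0, -1, -1, 0, 0, 0, 0, 0, -1, -1, 0, 0, 0, 0, 0, -1, -1, 0, 0, 0, 0, 0, -1, -1, 0, 0, 0, 0, 0, -1, -1, 0, 0, 0, 0, 0, -1, -1, 0, 0, 0, 0, 0, -1, -1, 0, 0, 0, 0, 0, -1, -1, 0, 0, 0, 0, 0, -1, -1, 0, 0, 0, 0, 0, -1, -1, 0, 0, 0, 0, 0, -1, -1, 0, 0, 0, 0, 0, -1, -1, 0, 0, 0, 0, 0, -1, -1, 0, 0, 0, 0, 0, -1, -1, 0, 0, 0, 0, 0, -1, -1])

```text
clock: 3.78
tcp_pos: [0.4732, 0.1317, 0.2425]
orientation: [1.523, 2.748, -0.001]
ft_force: [0.1, -0.1, -0.7]
gripper_width: 0.0881
finger_force: 0.0
```

>>> apply_moves(commands=[0, 0, 0, 0, 0, -1, -1, 0, 0, 0, 0, 0, -1, -1, 0, 0, 0, 0, 0, -1, -1, 0, 0, 0, 0, 0, -1, -1, 0, 0, 0, 0, 0, -0.5, -1, 0, 0, 0, 0, 0, 0, -1])

```text
clock: 4.28
tcp_pos: [0.4732, 0.1317, 0.2423]
orientation: [-0.844, -3.025, 0.001]
ft_force: [-0.4, -0.1, 0.9]
gripper_width: 0.0886
finger_force: 0.0
```

```bash
python3 -c "
from h import *
plan((.473,.138,.066),149)"
```

```text
clock 4.28 tcp [0.4732 0.1317 0.2423] xang 148.81 z [-7.e-04 -7.e-04 -1.e+00] w 0.0886 F [-0.4 -0.1  0.9] j7 0.33
 shift units [0.085 0.137 4.409]
 turn units [-0.009 -0.002 -0.031]  shift after turn [0.085 0.133 4.409]
```

Descend on the knob (grasp height about 85 mm) and close.

>>> apply_moves(commands=[0.08, 0.14, 0.4, 0, 0, 0, -1, 0, 0, 0.7, 0, 0, 0, -1, 0, 0, 0.7, 0, 0, 0, -1, 0, 0, 0.7, 0, 0, 0, -1, 0, 0, 0.6, 0, 0, 0, -1, 0, 0, 0.6, 0, 0, 0, -1, 0, 0, 0.4, 0, 0, 0, -1, 0, 0, 0.25, 0, 0, 0, -1, 0, 0, 0, 0, 0, 0, 0.5, 0, 0, 0, 0, 0, 0, 0.8, 0, 0, 0, 0, 0, 0, 0.8, 0, 0, 0, 0, 0, 0, 0.8, 0, 0, 0, 0, 0, 0, 0.8, 0, 0, 0, 0, 0, 0, 0.8, 0, 0, 0, 0, 0, 0, 0.8])

```text
clock: 5.53
tcp_pos: [0.4735, 0.1395, 0.0691]
orientation: [0.845, 3.025, 0.0]
ft_force: [0.4, 0.4, -0.3]
gripper_width: 0.0437
finger_force: 0.0
```

```bash
python3 -c "
from h import *
plan((.473,.138,.066),149)"
```

```text
clock 5.53 tcp [0.4735 0.1395 0.0691] xang 148.79 z [ 7.e-04  1.e-04 -1.e+00] w 0.0437 F [ 0.4  0.4 -0.3] j7 0.08
 shift units [-0.008 -0.04   0.078]
 turn units [ 0.004  0.006 -0.036]  shift after turn [-0.008 -0.04   0.078]
```

>>> apply_moves(commands=[0, 0, 0, 0, 0, 0, 1, 0, 0, 0, 0, 0, 0, 1, 0, 0, 0, 0, 0, 0, 1, 0, 0, 0, 0, 0, 0, 1, 0, 0, 0, 0, 0, 0, 1, 0, 0, 0, 0, 0, 0, 1, 0, 0, 0, 0, 0, 0, 1, 0, 0, 0, 0, 0, 0, 1])

```text
clock: 6.2
tcp_pos: [0.4732, 0.1398, 0.0687]
orientation: [-0.844, -3.026, -0.001]
ft_force: [0.6, 0.5, -0.4]
gripper_width: 0.0169
finger_force: 30.0
```

>>> apply_moves(commands=[0, 0.12, 0, 0, 0, 0.5, 1, -0.01, 0.235, 0, 0, 0, 1, 1, -0.01, 0.235, 0, 0, 0, 1, 1, -0.01, 0.235, 0, 0, 0, 1, 1, -0.01, 0.235, 0, 0, 0, 1, 1, -0.01, 0.235, 0, 0, 0, 1, 1, -0.01, 0.235, 0, 0, 0, 1, 1, -0.01, 0.12, 0, 0, 0, 0.5, 1, 0, 0, 0, 0, 0, 0, 1])

```text
clock: 6.95
tcp_pos: [0.5244, 0.1797, 0.0687]
orientation: [1.876, 2.52, -0.0]
ft_force: [-0.8, 0.6, 3.8]
gripper_width: 0.0169
finger_force: 30.0
```

```bash
python3 -c "
from h import *
plan((.5417,.1824,.068),94)
p=r.read_state()['tcp_pos'][:2]-[.548,.0926];print(np.linalg.norm(p),np.degrees(np.arctan2(p[1],p[0]))-94)"
```

```text
clock 6.95 tcp [0.5244 0.1797 0.0687] xang 106.67 z [ 1.e-04 -1.e-04 -1.e+00] w 0.0169 F [-0.8  0.6  3.8] j7 -0.53
 shift units [-0.059  0.433  0.018]
 turn units [1.000e-03 1.000e-03 2.112e+00]  shift after turn [0.038 0.435 0.018]
0.09020593482908944 11.13611451481539
```

>>> apply_moves(commands=[-0.01, 0.15, 0, 0, 0, 0.8, 1, -0.01, 0.13, 0, 0, 0, 0.7, 1, 0, 0.08, 0, 0, 0, 0.4, 1, 0, 0.04, 0, 0, 0, 0.2, 1, 0, 0.03, 0, 0, 0, 0, 1, 0, 0, 0, 0, 0, 0, 1])

```text
clock: 7.45
tcp_pos: [0.541, 0.1828, 0.0688]
orientation: [-2.136, -2.304, -0.002]
ft_force: [0.9, 2.9, -0.7]
gripper_width: 0.0169
finger_force: 30.0
```

```bash
python3 -c "
from h import *
plan((.5417,.1824,.068),94)
p=r.read_state()['tcp_pos'][:2]-[.548,.0926];print(np.linalg.norm(p),np.degrees(np.arctan2(p[1],p[0]))-94)"
```

```text
clock 7.45 tcp [0.541  0.1828 0.0688] xang 94.33 z [ 4.e-04  1.e-03 -1.e+00] w 0.0169 F [ 0.9  2.9 -0.7] j7 -0.69
 shift units [-0.011  0.018  0.02 ]
 turn units [ 0.005 -0.01   0.056]  shift after turn [-0.01   0.018  0.02 ]
0.09044102227049551 0.4626008701616513
```

Creep on until the stop pushes back.

>>> apply_moves(commands=[0, 0.02, 0, 0, 0, 0, 1, 0, 0.02, 0, 0, 0, 0, 1, 0, 0.02, 0, 0, 0, 0, 1, 0, 0, 0, 0, 0, 0, 1])

```text
clock: 7.78
tcp_pos: [0.5427, 0.1829, 0.0688]
orientation: [-2.137, -2.301, 0.0]
ft_force: [-3.6, 3.9, 1.5]
gripper_width: 0.0171
finger_force: 30.0
```

>>> apply_moves(commands=[0, 0.02, 0, 0, 0, 0, 1, 0, 0.02, 0, 0, 0, 0, 1, 0, 0.02, 0, 0, 0, 0, 1, 0, 0, 0, 0, 0, 0, 1])

```text
clock: 8.12
tcp_pos: [0.5427, 0.1829, 0.0687]
orientation: [-2.135, -2.3, 0.007]
ft_force: [-9.7, 3.3, 8.9]
gripper_width: 0.017
finger_force: 30.0
```

>>> apply_moves(commands=[0, -0.05, 0, 0, 0, 0, 1, 0, 0, 0, 0, 0, 0, -0.3, 0, 0, 0, 0, 0, 0, -0.3, 0, 0, 0, 0, 0, 0, -0.3, 0, 0, 0, 0, 0, 0, -0.3, 0, 0, -0.4, 0, 0, 0, -0.3, 0, 0, -0.8, 0, 0, 0, -0.3, 0, 0, -1, 0, 0, 0, -0.3, 0, 0, -1, 0, 0, 0, -0.3, 0, 0, -1, 0, 0, 0, -0.3, 0, 0, -0.5, 0, 0, 0, -0.3, 0, 0, 0, 0, 0, 0, -0.3])

```text
clock: 9.12
tcp_pos: [0.5465, 0.1831, 0.262]
orientation: [2.136, 2.297, 0.012]
ft_force: [0.4, -0.5, -0.7]
gripper_width: 0.0575
finger_force: 0.0
```

```bash
python3 -c "
from h import *
plan((.5525,-.2455,.22))
T=grab('top','t1.png');S=grab('side','s1.png')
t=T['pixels'];s=S['pixels']
c=lambda i,x,y,w,h:cv2.convertScaleAbs(cv2.resize(i[y:y+h,x:x+w],(400,300),interpolation=cv2.INTER_CUBIC),alpha=1.3)
m=np.vstack([np.hstack([c(t,165,225,80,60),c(t,395,240,40,30)]),np.hstack([c(s,250,165,80,60),c(s,240,265,60,45)])])
cv2.imwrite('pics/m2.png',m[:,:,::-1])"
```

```text
clock 9.12 tcp [0.5465 0.1831 0.262 ] xang 94.15 z [ 0.0085  0.0022 -1.    ] w 0.0575 F [ 0.4 -0.5 -0.7] j7 -0.56
 shift units [-10.698  -0.636   1.028]
```

View pics/m2.png

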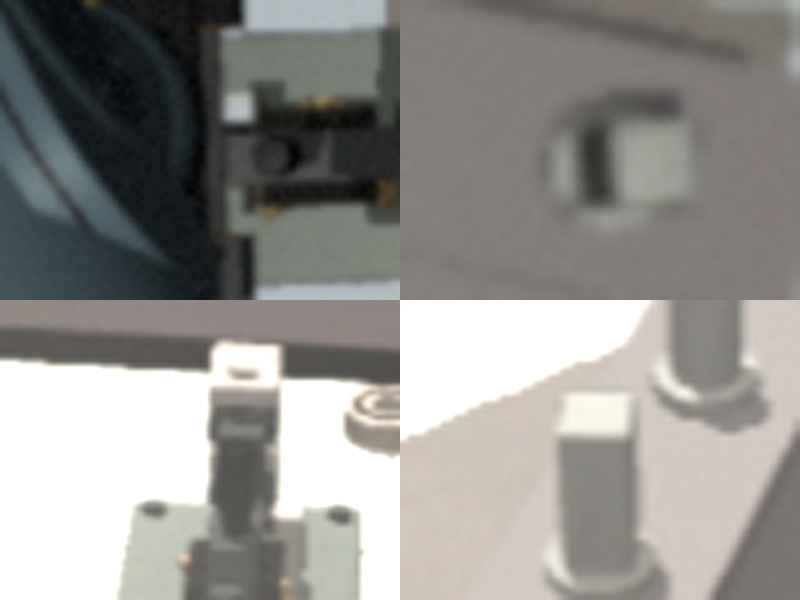

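The bar is shut against its white stop (the bar runs straight under the clevis in the side view). The square head's top face shows at top-view px (420,256) and side-view px about (269,282). Its edges are clear enough to give the yaw.

Run:
```python
from h import *
T=grab('top');S=grab('side')
def corners(f,x,y,w,h,z,lo):
    g=cv2.cvtColor(f['pixels'][y:y+h,x:x+w],cv2.COLOR_RGB2GRAY); k=8
    G=cv2.resize(g,None,fx=k,fy=k,interpolation=cv2.INTER_CUBIC)
    t,m=cv2.threshold(G,lo,255,0) 
    cs,_=cv2.findContours(m,0,1)
    for c in sorted(cs,key=cv2.contourArea)[-3:]:
        P=np.array([onz(f,(x+(p[0][0]+.5)/k-.5,y+(p[0][1]+.5)/k-.5),z)[:2]*1000 for p in c],np.float32)
        if cv2.contourArea(P)>100: print(lo,cv2.contourArea(P),cv2.minAreaRect(P))
for lo in (115,125,135,145): corners(T,407,244,24,24,.168,lo)
print('side')
for lo in (150,165,180,195): corners(S,258,274,24,24,.168,lo)
for q in [(562,397),(632,393),(633,437),(554,437)]: print(onz(S,(240+(q[0]-400)/6.667,265+(q[1]-300)/6.667),.168)[:2].round(4))
for q in [(612,120),(688,114),(692,196),(620,206)]: print(onz(T,(395+(q[0]-400)/10,240+q[1]/10),.168)[:2].round(4))
g=cv2.cvtColor(T['pixels'],cv2.COLOR_RGB2GRAY);print(g[246:266,408:430])
```

```text
115 147.7326696300879 ((551.6759643554688, -246.42892456054688), (13.674603462219238, 12.559149742126465), 4.287534236907959)
side
150 1466.2909804298542 ((554.9743041992188, -257.1977233886719), (38.506744384765625, 62.33696746826172), 8.563531875610352)
165 103.66735611716285 ((540.4911499023438, -234.18777465820312), (16.965539932250977, 12.176822662353516), 7.405948638916016)
165 243.92113568028435 ((552.4805297851562, -247.5963134765625), (16.622356414794922, 16.254718780517578), 4.111985206604004)
180 180.31005238601938 ((552.6005249023438, -247.6617889404297), (14.393659591674805, 13.743687629699707), 5.477994918823242)
[ 0.5449 -0.2438]
[ 0.5612 -0.24  ]
[ 0.5642 -0.2571]
[ 0.5458 -0.2594]
[ 0.5602 -0.2386]
[ 0.5618 -0.2546]
[ 0.5448 -0.2557]
[ 0.5424 -0.2406]
[[ 97  97  97  97  96  96  96  96  96  96  96  95  94  95  94  94  94  92
   89  88  86  87]
 [ 97  96  98  97  96  98  97  96  96  96  96  96  97  96  95  95  95  94
   94  93  95  93]
 [ 99  97  97  97  97  98  96  94  92  91  90  92  90  91  91  94  96  95
   96  96  94  95]
 [ 97  96  97  97  94  91  88  81  77  73 
[... 839 characters left out ...]
6 125 124 120 119 114 102  96
   96  95  98  97]
 [ 97  96 100 104  91  65  44  50  80 111 123 121 118 115 112 107 101  96
   98  97  97  95]
 [ 96  97  93  91  88  79  73  75  85 102 109 109 103  96  90  91  96  96
   97  97  96  96]
 [ 97  97  93  88  92 101 105 110 111 111 112 107  96  91  92  93  96  97
   97  97  96  96]
 [ 99  97  97  94  97 102 108 115 114 111 107 102  96  97  96  96  95  97
   96  95  96  96]
 [ 97  98  98  98  98  99 101 104 103 100  99  98  97  97  97  96  96  95
   97  96  96  96]
 [ 97  97  98  97  97  97  96  98  98  97  98  97  98  98  96  96  96  96
   97  96  95  96]
 [ 98  99  97  96  98  98  97  98  96  95  97  97  96  96  97  96  97  96
   96  96  96  95]]
```

>>> apply_moves(commands=[-0.5, 0, 0, 0, 0, 0, 0, -0.9, 0, 0, 0, 0, 0, 0, -0.9, 0, 0, 0, 0, 0, 0, -0.9, 0, 0, 0, 0, 0, 0, -0.9, 0, 0, 0, 0, 0, 0, -0.9, 0, 0, 0, 0, 0, 0, -0.9, 0, 0, 0, 0, 0, 0, -0.9, 0, 0, 0, 0, 0, 0, -0.9, 0, 0, 0, 0, 0, 0, -0.9, 0, 0, 0, 0, 0, 0, -0.9, 0, 0, 0, 0, 0, 0, -0.7, 0, 0, 0, 0, 0, 0, -0.5, 0, 0, 0, 0, 0, 0, 0, 0, 0, 0, 0, 0, 0, 0, 0, 0, 0, 0, 0, 0])

```text
clock: 10.57
tcp_pos: [0.5739, -0.2455, 0.2546]
orientation: [-2.139, -2.296, 0.002]
ft_force: [-0.3, 0.8, -0.1]
gripper_width: 0.0441
finger_force: 0.0
```

```bash
python3 -c "
from h import *
plan((.5525,-.2465,.129),95)"
```

```text
clock 10.57 tcp [ 0.5739 -0.2455  0.2546] xang 94.06 z [-0.0032  0.0012 -1.    ] w 0.0441 F [-0.3  0.8 -0.1] j7 0.21
 shift units [ 0.009 -0.526  3.141]
 turn units [-0.029 -0.014 -0.156]  shift after turn [ 0.022 -0.535  3.139]
```

>>> apply_moves(commands=[0.02, -0.53, 0, -0.03, 0, -0.15, -0.2, 0, 0, 0.4, 0, 0, 0, -0.2, 0, 0, 0.6, 0, 0, 0, -0.2, 0, 0, 0.6, 0, 0, 0, -0.2, 0, 0, 0.4, 0, 0, 0, -0.2, 0, 0, 0, 0, 0, 0, -0.2, 0, 0, 0, 0, 0, 0, -0.2])

```text
clock: 11.15
tcp_pos: [0.5536, -0.2434, 0.1758]
orientation: [-2.117, -2.32, -0.003]
ft_force: [-0.1, -1.0, 0.7]
gripper_width: 0.0528
finger_force: 0.0
```

```bash
python3 -c "
from h import *
plan((.5525,-.2465,.129),95)"
```

```text
clock 11.15 tcp [ 0.5536 -0.2434  0.1758] xang 95.22 z [ 8.0e-04  2.1e-03 -1.0e+00] w 0.0528 F [-0.1 -1.   0.7] j7 0.2
 shift units [-0.078 -0.036  1.169]
 turn units [ 0.009 -0.019  0.037]  shift after turn [-0.076 -0.034  1.17 ]
```

>>> apply_moves(commands=[-0.08, -0.03, 0.3, 0, 0, 0, -0.2, 0, 0, 0.4, 0, 0, 0, -0.2, 0, 0, 0.3, 0, 0, 0, -0.2, 0, 0, 0.17, 0, 0, 0, -0.2, 0, 0, 0, 0, 0, 0, 0.3, 0, 0, 0, 0, 0, 0, 0.6, 0, 0, 0, 0, 0, 0, 1, 0, 0, 0, 0, 0, 0, 1, 0, 0, 0, 0, 0, 0, 1, 0, 0, 0, 0, 0, 0, 1, 0, 0, 0, 0, 0, 0, 1, 0, 0, 0, 0, 0, 0, 1])

```text
clock: 12.15
tcp_pos: [0.5535, -0.2487, 0.1305]
orientation: [2.119, 2.316, 0.004]
ft_force: [-1.3, 0.2, 5.3]
gripper_width: 0.0179
finger_force: 30.0
```

```bash
python3 -c "
from h import *
plan((.5525,-.2465,.129),95)"
```

```text
clock 12.15 tcp [ 0.5535 -0.2487  0.1305] xang 95.09 z [ 3.6e-03 -2.0e-04 -1.0e+00] w 0.0179 F [-1.3  0.2  5.3] j7 0.18
 shift units [ 0.058 -0.021  0.036]
 turn units [0.034 0.004 0.015]  shift after turn [ 0.058 -0.021  0.036]
```

>>> apply_moves(commands=[0, 0, -0.2, 0, 0, 0, 1, 0, 0, -0.5, 0, 0, 0, 1, 0, 0, -0.6, 0, 0, 0, 1, 0, 0, -0.6, 0, 0, 0, 1, 0, 0, -0.6, 0, 0, 0, 1, 0, 0, -0.6, 0, 0, 0, 1, 0, 0, -0.6, 0, 0, 0, 1, 0, 0, -0.5, 0, 0, 0, 1, 0, 0, -0.2, 0, 0, 0, 1, 0, 0, 0, 0, 0, 0, 1, 0, 0, 0, 0, 0, 0, 1])

```text
clock: 13.07
tcp_pos: [0.5524, -0.2485, 0.3052]
orientation: [2.119, 2.317, 0.003]
ft_force: [-0.7, 0.4, -2.2]
gripper_width: 0.0174
finger_force: 30.0
```

```bash
python3 -c "
from h import *
plan((.5378,.2525,.295),94)
S=grab('side','s2.png');T=grab('top','t2.png')
p=r.read_state()['tcp_pos'];print(proj(S,p),proj(S,p+[0,0,-.097]),proj(T,p))
c=lambda i,x,y,w,h:cv2.convertScaleAbs(cv2.resize(i[y:y+h,x:x+w],(400,600),interpolation=cv2.INTER_CUBIC),alpha=1.2)
u,v=map(int,proj(S,p)); print(u-40,v-40)
cv2.imwrite('pics/m3.png',c(S['pixels'],u-40,v-40,80,120)[:,:,::-1])"
```

```text
clock 13.07 tcp [ 0.5524 -0.2485  0.3052] xang 95.1 z [ 2.4e-03  4.0e-04 -1.0e+00] w 0.0174 F [-0.7  0.4 -2.2] j7 0.27
 shift units [12.509  0.749  0.259]
 turn units [ 0.023 -0.002  0.183]  shift after turn [12.521  0.509  0.255]
[265.60060593 205.84772755] [267.42177143 261.28550108] [436.54504214 255.0065443 ]
225 165
```

View pics/m3.png

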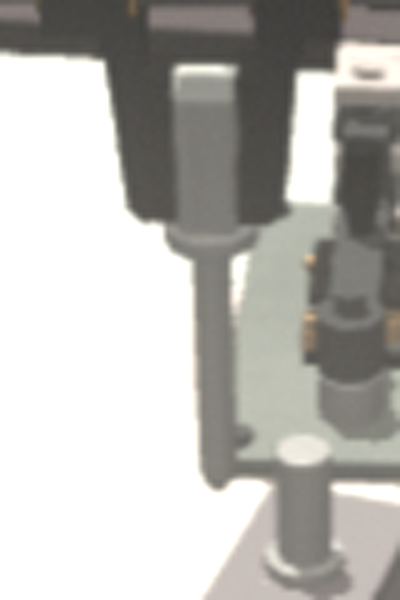

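The pin hangs upright in the gripper with its tip at side px (268.6,262). It is clear of the short pin, whose top is at px (285,255). Next I carry it to the clevis.

>>> apply_moves(commands=[0.3, 0, 0, 0.02, 0, 0.18, 1, 0.6, 0.03, 0, 0, 0, 0, 1, 0.85, 0.04, 0, 0, 0, 0, 1, 0.85, 0.04, 0, 0, 0, 0, 1, 0.85, 0.04, 0, 0, 0, 0, 1, 0.85, 0.04, 0, 0, 0, 0, 1, 0.85, 0.04, 0, 0, 0, 0, 1, 0.85, 0.04, 0, 0, 0, 0, 1, 0.85, 0.04, 0, 0, 0, 0, 1, 0.85, 0.04, 0, 0, 0, 0, 1, 0.85, 0.04, 0, 0, 0, 0, 1, 0.85, 0.04, 0, 0, 0, 0, 1, 0.85, 0.04, 0, 0, 0, 0, 1, 0.85, 0.04, 0, 0, 0, 0, 1, 0.8, 0.04, 0, 0, 0, 0, 1, 0.4, 0, 0, 0, 0, 0, 1, 0.2, 0, 0, 0, 0, 0, 1, 0, 0, 0, 0, 0, 0, 1, 0, 0, 0, 0, 0, 0, 1])

```text
clock: 14.75
tcp_pos: [0.5395, 0.2504, 0.3049]
orientation: [2.142, 2.297, -0.002]
ft_force: [0.0, -0.3, -2.0]
gripper_width: 0.0179
finger_force: 30.0
```

```bash
python3 -c "
from h import *
plan((.5378,.2505,.2195),94)"
```

```text
clock 14.75 tcp [0.5395 0.2504 0.3049] xang 93.99 z [-3.0e-04 -1.5e-03 -1.0e+00] w 0.0179 F [ 0.  -0.3 -2. ] j7 -0.67
 shift units [ 0.009 -0.04   2.136]
 turn units [-0.004  0.014 -0.002]  shift after turn [ 0.006 -0.041  2.136]
```

>>> apply_moves(commands=[0, -0.04, 0.3, 0, 0, 0, 1, 0, 0, 0.6, 0, 0, 0, 1, 0, 0, 0.6, 0, 0, 0, 1, 0, 0, 0.4, 0, 0, 0, 1, 0, 0, 0.2, 0, 0, 0, 1, 0, 0, 0, 0, 0, 0, 1, 0, 0, 0, 0, 0, 0, 1, 0, 0, 0, 0, 0, 0, 1])

```text
clock: 15.42
tcp_pos: [0.5387, 0.2515, 0.223]
orientation: [2.142, 2.296, 0.004]
ft_force: [-0.4, -0.3, -2.1]
gripper_width: 0.0178
finger_force: 30.0
```

```bash
python3 -c "
from h import *
plan((.5378,.2505,.2195),94)
S=grab('side','s3.png')
p=r.read_state()['tcp_pos'];q=p+[0,.002,-.1005]; print(q,proj(S,q),proj(S,[.5378,.2525,.106]),proj(S,[.5378,.2525,.116]))
c=cv2.convertScaleAbs(cv2.resize(S['pixels'][130:205,260:335],(600,600),interpolation=cv2.INTER_CUBIC),alpha=1.1)
cv2.imwrite('pics/m4.png',c[:,:,::-1])"
```

```text
clock 15.42 tcp [0.5387 0.2515 0.223 ] xang 93.98 z [ 2.7e-03  9.0e-04 -1.0e+00] w 0.0178 F [-0.4 -0.3 -2.1] j7 -0.72
 shift units [-0.024 -0.025  0.087]
 turn units [ 0.027 -0.006 -0.004]  shift after turn [-0.024 -0.025  0.087]
[0.5387278  0.2536858  0.12264111] [298.68847763 172.69601503] [298.21207235 179.06150222] [298.2344523  175.35579264]
```

View pics/m4.png

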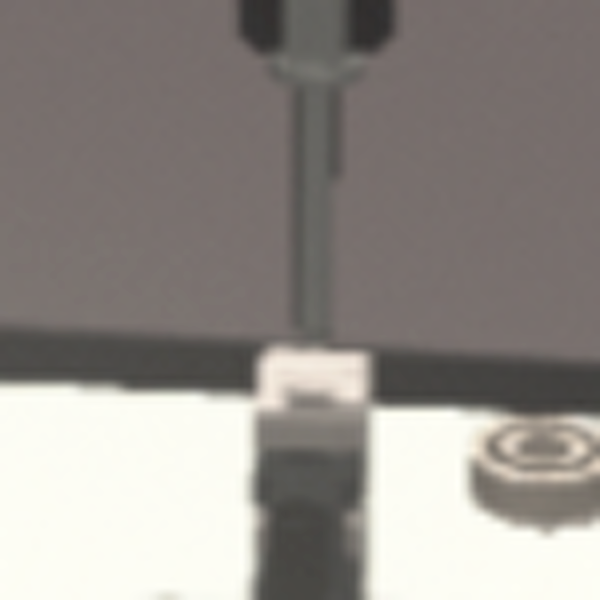

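The tip is at side px (299,172.8), straight above the clevis hole at (298.7,179.5). I trim about 1 mm and lower slowly with force checks.

>>> apply_moves(commands=[-0.04, -0.02, 0, 0.03, 0, 0, 1, 0, 0, 0.15, 0, 0, 0, 1, 0, 0, 0.15, 0, 0, 0, 1, 0, 0, 0.1, 0, 0, 0, 1, 0, 0, 0.05, 0, 0, 0, 1, 0, 0, 0.05, 0, 0, 0, 1, 0, 0, 0, 0, 0, 0, 1])

```text
clock: 16.05
tcp_pos: [0.537, 0.2498, 0.2014]
orientation: [-2.141, -2.297, 0.004]
ft_force: [0.5, 0.5, -2.2]
gripper_width: 0.0175
finger_force: 30.0
```

```bash
python3 -c "
from h import *
plan((.5380,.2500,.2035),94)"
```

```text
clock 16.05 tcp [0.537  0.2498 0.2014] xang 94.03 z [-2.9e-03 -4.0e-04 -1.0e+00] w 0.0175 F [ 0.5  0.5 -2.2] j7 -0.73
 shift units [ 0.003  0.025 -0.054]
 turn units [-0.028  0.002  0.004]  shift after turn [ 0.003  0.025 -0.054]
```

>>> apply_moves(commands=[0, 0.01, 0.06, 0, 0, 0, 1, 0, 0, 0.06, 0, 0, 0, 1, 0, 0, 0.06, 0, 0, 0, 1, 0, 0, 0, 0, 0, 0, 1])

```text
clock: 16.38
tcp_pos: [0.5375, 0.2499, 0.1943]
orientation: [-2.141, -2.297, 0.003]
ft_force: [-0.2, 0.8, -2.6]
gripper_width: 0.0179
finger_force: 30.0
```

>>> apply_moves(commands=[0, 0, 0.06, 0, 0, 0, 1, 0, 0, 0.06, 0, 0, 0, 1, 0, 0, 0.06, 0, 0, 0, 1, 0, 0, 0, 0, 0, 0, 1])

```text
clock: 16.72
tcp_pos: [0.5374, 0.2499, 0.187]
orientation: [-2.141, -2.297, 0.003]
ft_force: [0.3, 0.1, -2.8]
gripper_width: 0.0177
finger_force: 30.0
```

>>> apply_moves(commands=[0, 0, 0.1, 0, 0, 0, 1, 0, 0, 0.1, 0, 0, 0, 1, 0, 0, 0.1, 0, 0, 0, 1, 0, 0, 0.1, 0, 0, 0, 1, 0, 0, 0, 0, 0, 0, 1])

```text
clock: 17.13
tcp_pos: [0.5372, 0.2498, 0.1705]
orientation: [-2.141, -2.297, 0.004]
ft_force: [0.3, 0.1, -2.2]
gripper_width: 0.0178
finger_force: 30.0
```

>>> apply_moves(commands=[0, 0, 0.1, 0, 0, 0, 1, 0, 0, 0.1, 0, 0, 0, 1, 0, 0, 0.1, 0, 0, 0, 1, 0, 0, 0.1, 0, 0, 0, 1, 0, 0, 0, 0, 0, 0, 1])

```text
clock: 17.55
tcp_pos: [0.5373, 0.2498, 0.1546]
orientation: [-2.141, -2.297, 0.003]
ft_force: [-0.0, -0.1, -3.1]
gripper_width: 0.0179
finger_force: 30.0
```

>>> apply_moves(commands=[0, 0, 0.1, 0, 0, 0, 1, 0, 0, 0.1, 0, 0, 0, 1, 0, 0, 0.1, 0, 0, 0, 1, 0, 0, 0.1, 0, 0, 0, 1, 0, 0, 0, 0, 0, 0, 1])

```text
clock: 17.97
tcp_pos: [0.5372, 0.2498, 0.1386]
orientation: [-2.141, -2.297, 0.004]
ft_force: [0.8, 1.3, -2.3]
gripper_width: 0.0177
finger_force: 30.0
```

>>> apply_moves(commands=[0, 0, 0.1, 0, 0, 0, 1, 0, 0, 0.1, 0, 0, 0, 1, 0, 0, 0.1, 0, 0, 0, 1, 0, 0, 0.05, 0, 0, 0, 1, 0, 0, 0, 0, 0, 0, 1])

```text
clock: 18.38
tcp_pos: [0.5373, 0.2499, 0.125]
orientation: [-2.141, -2.297, 0.003]
ft_force: [0.3, 0.4, -1.9]
gripper_width: 0.0177
finger_force: 30.0
```

>>> apply_moves(commands=[0, 0, 0.05, 0, 0, 0, 1, 0, 0, 0.05, 0, 0, 0, 1, 0, 0, 0.04, 0, 0, 0, 1, 0, 0, 0, 0, 0, 0, 1])

```text
clock: 18.72
tcp_pos: [0.5374, 0.2499, 0.1196]
orientation: [-2.141, -2.297, 0.003]
ft_force: [-0.3, 0.6, -1.2]
gripper_width: 0.0172
finger_force: 30.0
```

>>> apply_moves(commands=[0, 0, 0.03, 0, 0, 0, 1, 0, 0, 0.02, 0, 0, 0, 1, 0, 0, 0, 0, 0, 0, 1])

```text
clock: 18.97
tcp_pos: [0.5375, 0.25, 0.1185]
orientation: [-2.141, -2.297, 0.002]
ft_force: [-1.9, -0.9, 4.3]
gripper_width: 0.0174
finger_force: 30.0
```

The collar has seated (z stopped at 0.1185 and the force rose). Release and withdraw.

>>> apply_moves(commands=[0, 0, 0, 0, 0, 0, -0.2, 0, 0, 0, 0, 0, 0, -0.2, 0, 0, 0, 0, 0, 0, -0.2, 0, 0, 0, 0, 0, 0, -0.2, 0, 0, 0, 0, 0, 0, -0.2, 0, 0, -0.3, 0, 0, 0, -0.2, 0, 0, -0.6, 0, 0, 0, -0.2, 0, 0, -0.8, 0, 0, 0, -0.2, 0, 0, -0.8, 0, 0, 0, -0.2, 0, 0, -0.8, 0, 0, 0, -0.2, -0.4, 0, -0.5, 0, 0, 0, -0.2, -0.8, -0.3, 0, 0, 0, 0, -0.2, -0.8, -0.5, 0, 0, 0, 0, -0.2, -0.8, -0.5, 0, 0, 0, 0, -0.2, -0.8, -0.5, 0, 0, 0, 0, -0.2, -0.8, -0.5, 0, 0, 0, 0, -0.2, -0.6, -0.2, 0, 0, 0, 0, -0.2, 0, 0, 0, 0, 0, 0, -0.2])

```text
clock: 20.47
tcp_pos: [0.4505, 0.0379, 0.2706]
orientation: [2.149, 2.29, -0.007]
ft_force: [1.0, 0.1, -0.0]
gripper_width: 0.0527
finger_force: 0.0
```

```bash
python3 -c "
from h import *
S=grab('side','s4.png');T=grab('top','t4.png')
print(r.read_state()['clock'],r.read_state()['tcp_pos'])
c=lambda i,x,y,w,h:cv2.convertScaleAbs(cv2.resize(i[y:y+h,x:x+w],(400,600),interpolation=cv2.INTER_CUBIC),alpha=1.2)
cv2.imwrite('pics/m5.png',np.hstack([c(S['pixels'],265,140,70,105),c(T['pixels'],165,205,80,120)])[:,:,::-1])"
```

```text
20.5667 [0.45219467 0.04287226 0.27101987]
```

View pics/m5.png

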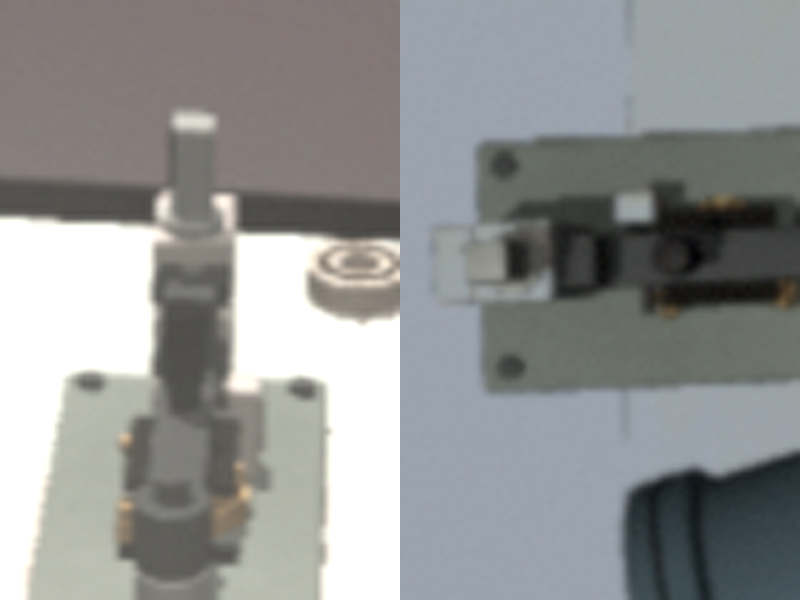

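The pin stands upright with its collar on the top ear (crop px (193,215)), the bar is shut against its stop, and the gripper is clear.

>>> apply_moves(commands=[0, 0, 0, 0, 0, 0, -0.2, 0, 0, 0, 0, 0, 0, -0.2, 0, 0, 0, 0, 0, 0, -0.2, 0, 0, 0, 0, 0, 0, -0.2])

```text
clock: 20.9
tcp_pos: [0.4522, 0.0445, 0.2701]
orientation: [-2.139, -2.298, 0.002]
ft_force: [-0.2, -0.2, -0.9]
gripper_width: 0.0532
finger_force: 0.0
```

```bash
python3 -c "
from bench import r
print(r.sign_off())"
```

```text
the job is handed in; nothing more can be done
None
```

I swung the bar shut against its stop, passed the long pin down through the holes until its collar sat on the top ear, released it, backed the arm clear and handed the job in at about 21 s; sign-off returned no verdict.

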